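# Kit a stand loupe for reassembly

## Task

Set the cleaned parts of the stand loupe out on the wooden kit board in build order: stack the spacer, then the lens, then the retaining ring in the slotted lens tube, each lying flat on the one below; seat the tall metal stand in the recess to the left of the tube (as the robot sees it) and the flared black eyecup in the recess to its right. Leave the flux jar standing where it is.

Things in the scene. Friction and masses are not known exactly. Their poses are not given: they have to be found in the camera images.
- spacer_centre (a point): Spacer: plain bright aluminium ring, outer diameter 44, bore 36, height 12 mm, lying flat on the bench. The point is its centre, 6 mm above its underside; z up.
- lens_centre (a point): Lens: glass disc, diameter 44 mm, edge 9 mm thick, flat underside, a low dome (30 mm across, 3 mm high) on its top; lies dome up. The point is on its axis at half the edge thickness, 4.5 mm above its underside; z up through the dome.
- retaining_ring_centre (a point): Retaining ring: dark steel ring, outer diameter 44, bore 30, height 8 mm, two narrow key slots across its top face; lies slots up. The point is its centre, 4 mm above its underside; z up.
- eyecup_centre (a point): Eyecup: black hollow cup, foot 46 mm in diameter and 7 mm high, waist 43 mm at 9 to 12 mm height, flaring to a 54 mm rim band from 20 mm up to its total height of 27 mm; stiff. Stands on its foot. The point is on its axis 13.5 mm above its underside; z up.
- stand_centre (a point): Stand: tall aluminium tube, outer diameter 42, bore 35, height 38 mm, knurled under its rim, with a foot flange 48 mm in diameter and 5 mm high on which it stands. The point is on its axis 19 mm above its underside; z up.
- tube_floor (a point): Floor (59 mm disc, 15 mm above the bench) of the aluminium lens tube fixed upright on the kit board; on its axis. Bore 47.4 mm, flared to 53 in the top 4 mm, outside 56, rim 31 mm above this floor. Walls only on its +y and -y sides; towards +x and -x it is open to the floor, 37 mm wide, for fingers that hold a part along x. x: across the board, away from the robot; y: along it, to the left; z up.
- left_recess (a point): Centre of the floor of the round recess (52 mm diameter, 3 mm deep) left of the lens tube, 66 mm from its axis, in the fixed wooden kit board (78 x 208 mm, 12 mm thick, edges rounded, lying on the bench); this floor is 9 mm above the bench. Axes as for the lens tube.
- right_recess (a point): Centre of the floor of the like recess right of the lens tube, 66 mm from its axis, 9 mm above the bench. Axes as for the lens tube.
- jar_centre (a point): Bystander: amber flux jar with a black lid, 48 mm in diameter, 57 mm high, standing loose; the point is its centre, half-way up.
- burr_stand: Fixed equipment to steer clear of: round grey burr stand, 224 mm in diameter, 60 mm high at its edge and 105 mm in the middle; its origin is the centre of its underside. (The bench also has a 5 mm high rim along its edges and a drawer cabinet 150 mm high behind the board on the right.)

How it is judged:
By the outcome, as a careful person would: the job done as asked, in the order asked, and still so for the second after the job is handed in, with the robot touching nothing.
It also fails if it takes over 125 s, if anything falls off the work surface, if the arm or the gripper's body presses on something with over 40 N, if the wrist force passes 120 N, or if a joint passes its speed limit or range.

## Robot

A 6-joint arm with a two-finger parallel gripper is mounted at the origin on a cart in front of the work surface, level with it; the furniture and walls round the work are solid. World frame = base frame: x ahead of the robot, y to its left, z up, the work surface at z = 0. Lengths are in m, angles in degrees, forces in N, time in s.
With the tool pointing down it reaches from about 0.35 to 0.875 m from the base axis. Payload 4.2 kg.
Tool frame: the origin (TCP) lies midway between the tips of the shut fingers; the grasp point (between the pads) lies 19 mm behind it; z points along the fingers, y is the line along which they close (so a half turn about z gives the same grasp; the last joint's range is limited). The gripper opens to 87 mm and grips with 3 to 60 N. Pads are 19 mm wide; open, the fingers measure 117 mm over their backs; the gripper's body (75 mm by 190 mm) begins 51 mm behind the grasp point.
Start: joints at [-52.792, 22.042, 0.453, 0, -68.411, -14.817], TCP at [0.238, -0.578, 0.184] pointing down, gripper open.
Joint ranges: [-179.83, 179.83], [-69.29, 118.12], [-61.27, 80.66], [-181.25, 117.63], [-171.15, -9.14], [-177.46, 177.46]. Speed limits (degrees/s): [159.86, 159.86, 180, 180, 180, 180].

## Interface

Orientations are given as [roll, pitch, yaw] about the fixed x, y, z axes, in that order (R = Rz(yaw) Ry(pitch) Rx(roll)).
In Python, from workcell import env gives the robot as it stands. The module is installed in compiled form; this text tells all that it offers. Calls block until the motion is done:
- env.goto(position, orientation): joint-space move of the TCP to a pose.
- env.move_straight(position, rotation=None, rate=0.15, force_limit=None): straight line of the TCP; rotation=None keeps the orientation; rate is the mean speed in m/s. With force_limit (N) it stops when the force on the tool has changed by that much, and returns True; else False.
- env.set_joints(angles): joint-space move.
- env.gripper_to(opening, grasp_force=None): opening from 0.0 (shut) to 1.0 (fully open); grasp_force is the grip in N (None keeps the last); returns when the fingers have stopped.
- env.dwell(seconds).
- env.inverse_kinematics(position, orientation): joint angles nearest the present ones, or None.
- env.read_state(): the state.
- env.grab_frame(name): name is "scene" or "side" or "wrist"; returns a dict with "image" (480x640x3 uint8, blue, green, red), "fx", "fy", "cx", "cy" (pixels), "position" and "orientation" of the camera in the world. Camera axes: x right, y up, looking along -z (the intrinsics and any distortion apply to the point x, -y, -z); pixel columns grow to the right and rows downward; lengths in m; the calibration is good to about 2 mm. A picture is of the moment at which its call begins. There is no depth.
A pose or a line that the arm cannot do raises env.Unreachable and nothing moves.
- env.close_job(): hands the job in; it is judged then, once.
Trained networks look in a picture, given as the dict that the camera call returned (one of the last four; its "shot" number tells which), for a name from the list of things; names that differ only in an ending like _2 or _b are one class to them, and where a whole thing is asked for, a point or a joint stands for the part that bears it (a point fixed in the world has none). Each returns a list of dicts, best first, with "score" (0 to 1); they miss things now and then, are a little off and sometimes report something else, mostly with a low value. They report only what shows in the picture. A call takes as long as a camera call.
- env.search_frame(picture, thing): "xyz" ([x, y, z] in m, in world coordinates, good to about 4 mm: the middle of the surface that is visible of it).
- env.trace(picture, thing): "mask" (480x640 bool, what is visible of it).
The state is a dict: "clock": time; "joint_positions": joint angles; "qvel": joint speeds; "joint_torque": joint torques, N m; "position": TCP position; "tool_rot": TCP orientation; "force": force on the tool from outside, world axes, zero at the start; "wrist_torque": the same for the moment, N m; "opening": opening from 0.0 (shut) to 1.0 (fully open); "finger_force": force on a finger pad.
Only numpy, scipy, OpenCV 4.12 (cv2) and the standard library are available. Lean on these libraries where they do the work, as an engineer would, in place of code of your own. Each camera call takes 0.05 s, during which the arm holds its last target. There are 200 camera calls.

## Working session

There is one attempt and no reset: what is moved stays moved. The work goes in short steps, each a Python script; the robot and the scene stay as the last script left them, time stands still between calls to the robot, and variables do not carry over. Pictures are saved under pics/ and viewed, at most 14 in all, crops included, and the job is handed in when it is done.

```bash
mkdir -p pics; ls
python3 - <<'E'
from workcell import env
import cv2, numpy as np
names="spacer_centre lens_centre retaining_ring_centre eyecup_centre stand_centre tube_floor left_recess right_recess jar_centre burr_stand".split()
ims=[]
for c in ["scene","side"]:
    p=env.grab_frame(c); cv2.imwrite(f"pics/{c}.png",p["image"])
    print(c,p["fx"],p["fy"],p["cx"],p["cy"],p["position"],p["orientation"],[k for k in p])
    for n in names:
        r=env.search_frame(p,n); print(n,[(np.round(d["xyz"],3).tolist(),round(d["score"],2)) for d in r[:3]])
print(env.read_state())
E
```

```text
pics
scene 595.1547286011922 595.1547286011922 322.13459004156726 238.35766952662254 [-0.28537515 -0.77054705  0.64604491] [ 60.40845277   0.30399438 -46.26293679] ['image', 'fx', 'fy', 'cx', 'cy', 'position', 'orientation', 'shot']
spacer_centre [([0.463, 0.208, 0.009], 0.63)]
lens_centre [([0.443, -0.335, 0.009], 0.94)]
retaining_ring_centre [([0.422, 0.118, 0.01], 0.58)]
eyecup_centre [([0.377, -0.274, 0.014], 0.69), ([0.442, -0.333, 0.007], 0.41)]
stand_centre []
tube_floor [([0.455, -0.155, 0.011], 0.92)]
left_recess [([0.455, -0.153, 0.014], 0.88)]
right_recess [([0.453, -0.159, 0.013], 0.92)]
jar_centre [([0.332, -0.167, 0.039], 0.82), ([0.523, 0.262, 0.028], 0.59)]
burr_stand []
side 500.77162276468346 500.77162276468346 325.3544072873047 245.01745833615198 [0.53191081 1.01922309 0.46918534] [ 67.76465902   1.50123271 175.48421366] ['image', 'fx', 'fy', 'cx', 'cy', 'position', 'orientation', 'shot']
spacer_centre [([0.47, 0.218, 0.007], 0.77), ([0.344, -0.136, 0.042], 0.65)]
lens_centre [([0.45, -0.319, 0.008], 0.46)]
retaining_ring_centre []
eyecup_centre [([0.381, -0.26, 0.
[... 331 characters left out ...]
r_stand []
{'clock': 1.1, 'joint_positions': array([-5.27944566e+01,  2.20410517e+01,  4.51533667e-01, -2.58810781e-03,
       -6.84093234e+01, -1.48172522e+01]), 'qvel': array([-0.02709678,  0.03364522,  0.07118917,  0.01758726, -0.15633905,
       -0.04902328]), 'joint_torque': array([-2.51005313e-04, -3.90480995e+01,  1.87625206e+01,  4.22457039e+00,
        1.54964905e-02, -3.58605382e-05]), 'position': array([ 0.23808251, -0.57784885,  0.18434251]), 'tool_rot': array([-1.79999495e+02,  2.62280133e-03, -1.57612661e+02]), 'force': array([-0.22861778,  0.51112195, -0.06320893]), 'wrist_torque': array([0.06014746, 0.0515525 , 0.00802312]), 'finger_force': 0.0, 'opening': 0.9996793574953579}
```

View pics/scene.png

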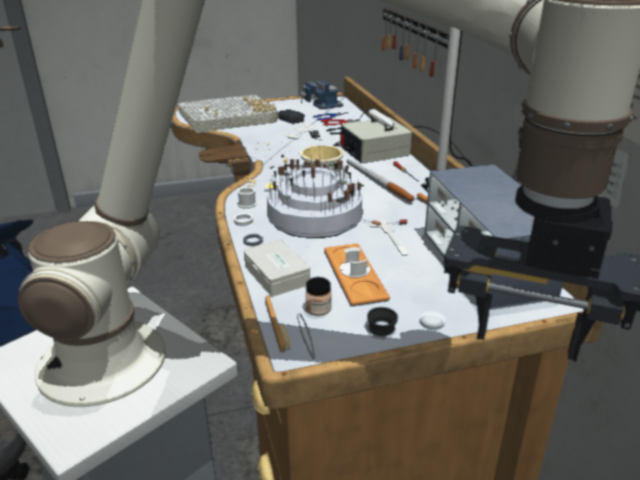

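View pics/side.png

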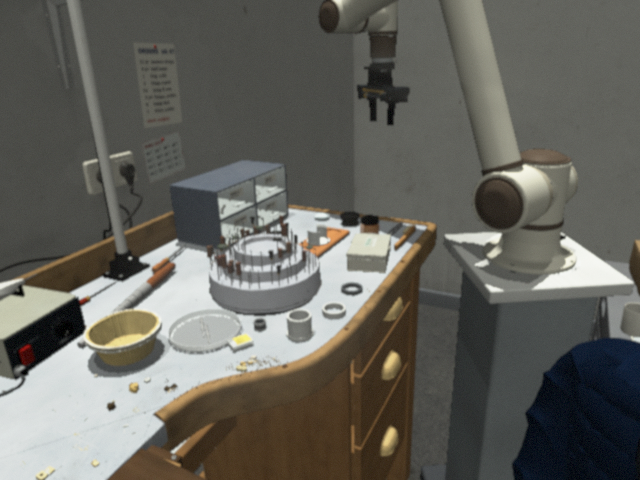

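Scene: the board is at about (355,272) with the tube at (355,262); the eyecup is at (381,321), the lens at (431,320), and the ring, spacer and stand are left of the burr stand at (253,240), (243,219) and (247,198). Side: the stand is at (299,325), the spacer at (333,311) and the ring at (351,288), next to the burr stand. Next I'll look from above.

```bash
cat > h.py <<'E'
from workcell import env
import cv2, numpy as np
from scipy.spatial.transform import Rotation as R
def ray(p,u,v):
    d=np.array([(u-p["cx"])/p["fx"],-(v-p["cy"])/p["fy"],-1.0])
    return np.array(p["position"]),R.from_euler("xyz",p["orientation"],degrees=True).as_matrix()@d
def pix(p,u,v,z):
    o,d=ray(p,u,v); return (o+d*(z-o[2])/d[2])
def proj(p,X):
    c=R.from_euler("xyz",p["orientation"],degrees=True).as_matrix().T@(np.array(X)-p["position"])
    return p["cx"]+p["fx"]*c[0]/-c[2], p["cy"]-p["fy"]*c[1]/-c[2]
def look(n,names):
    p=env.grab_frame("wrist"); cv2.imwrite(f"pics/{n}.png",p["image"])
    print(n,np.round(p["position"],4),np.round(p["orientation"],2),p["fx"])
    for k in names:
        print(k,[(np.round(d["xyz"],4).tolist(),round(d["score"],2)) for d in env.search_frame(p,k)[:3]])
    return p
E
python3 - <<'E'
from h import *
p=env.grab_frame("wrist"); print(p["position"],p["orientation"],p["fx"])
env.goto([0.44,-0.19,0.30],[180,0,90]); print(env.read_state()["joint_positions"],env.read_state()["clock"])
look("w1","lens_centre eyecup_centre tube_floor left_recess right_recess jar_centre".split())
env.goto([0.45,0.20,0.30],[180,0,90]); print(env.read_state()["joint_positions"],env.read_state()["clock"])
look("w2","spacer_centre retaining_ring_centre stand_centre burr_stand".split())
im=np.hstack([cv2.imread("pics/w1.png"),cv2.imread("pics/w2.png")]);
E
```

```text
[ 0.16759923 -0.60760613  0.38513846] [-1.60683914e+01  2.50025361e-02  1.12433078e+02] 390.0248566182872
[-3.90587428e+00  3.83085060e+00 -7.06118324e+00  1.91018905e-03
 -7.91234180e+01 -1.76107067e+02] 3.5417
w1 [ 0.4396 -0.1153  0.5007] [-16.06  -0.02   0.03] 390.0248566182872
lens_centre [([0.4503, -0.3251, 0.0101], 0.79)]
eyecup_centre [([0.3718, -0.2777, 0.017], 0.56)]
tube_floor [([0.4767, -0.1184, 0.0104], 0.56)]
left_recess [([0.4791, -0.1237, 0.0142], 0.61)]
right_recess []
jar_centre [([0.3437, -0.1524, 0.0596], 0.75)]
[ 4.28879260e+01  5.21642245e+00 -5.50998762e+00 -5.26329429e-05
 -7.92738615e+01  1.37098850e+02] 8.3917
w2 [0.4496 0.2748 0.5008] [-16.06  -0.03   0.03] 390.0248566182872
spacer_centre [([0.4715, 0.2049, 0.0067], 0.63)]
retaining_ring_centre [([0.4269, 0.124, 0.0109], 0.77)]
stand_centre []
burr_stand []
```

View pics/w1.png

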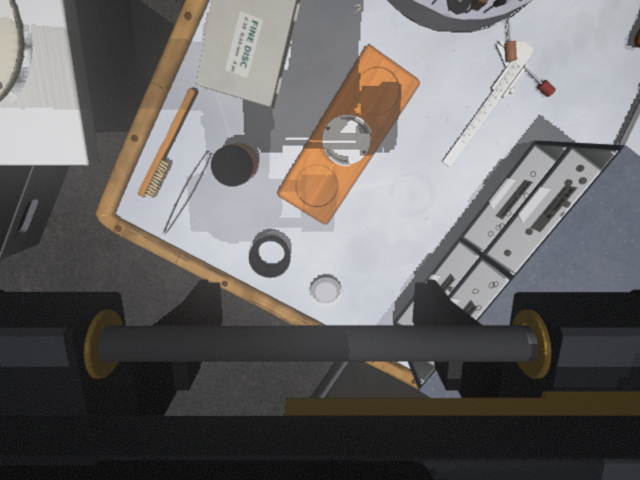

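View pics/w2.png

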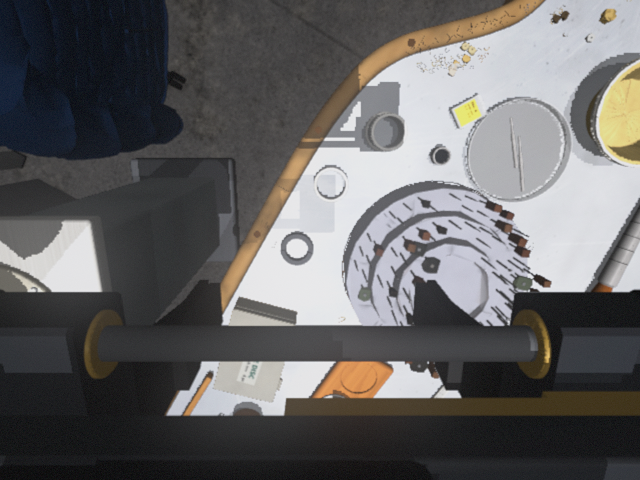

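Wrist 1 (up = +y, right = +x): the board is turned about 29°, with the tube at (347,139), the left recess at (379,88), the right recess at (317,186), the eyecup at (269,254) and the lens at (325,289). Wrist 2: the stand is at (387,131), the spacer at (330,182) and the ring at (297,248), close to the burr stand. I'll refine these with silhouette fits, using opposed yaws so that hand-eye error cancels.

```bash
cat >> h.py <<'E'
from scipy.optimize import fsolve
from scipy.spatial import ConvexHull
SH=dict(spacer_centre=[(.022,0),(.022,.012)],lens_centre=[(.022,0),(.022,.009)],retaining_ring_centre=[(.022,0),(.022,.008)],
  eyecup_centre=[(.023,0),(.027,.020),(.027,.027)],stand_centre=[(.024,0),(.024,.005),(.021,.038)])
A=np.linspace(0,2*np.pi,60)
def cen(pts):
    m=cv2.moments(cv2.convexHull(np.array(pts,np.float32))); return np.array([m["m10"],m["m01"]])/m["m00"],m["m00"]
def fit(p,mask,sh,z0=0):
    n,l,s,_=cv2.connectedComponentsWithStats(mask.astype(np.uint8)); i=1+np.argmax(s[1:,4])
    ys,xs=np.nonzero(l==i); c,a=cen(np.c_[xs,ys])
    f=lambda q:cen([proj(p,[q[0]+r*np.cos(t),q[1]+r*np.sin(t),z0+z]) for r,z in sh for t in A])
    q=fsolve(lambda q:f(q)[0]-c,pix(p,*c,z0+.005)[:2]); return np.round(q,4),round(a/f(q)[1],2)
def masks(p,names,near=None):
    for k in names:
        for d in env.trace(p,k)[:2]:
            if d["score"]>.3: print(k,round(d["score"],2),*fit(p,d["mask"],SH[k]))
def board(p):
    hsv=cv2.cvtColor(p["image"],cv2.COLOR_BGR2HSV); m=cv2.inRange(hsv,(5,170,60),(18,255,255))
    m=cv2.morphologyEx(m,cv2.MORPH_OPEN,np.ones((5,5))); n,l,s,_=cv2.connectedComponentsWithStats(m); i=1+np.argmax(s[1:,4])
    ys,xs=np.nonzero(l==i); P=np.array([pix(p,u,v,.012)[:2] for u,v in zip(xs,ys)],np.float32)
    r=cv2.minAreaRect(P); print("board",r)
E
python3 - <<'E'
from h import *
L="spacer_centre retaining_ring_centre stand_centre".split(); B="lens_centre eyecup_centre".split()
p=env.grab_frame("wrist"); masks(p,L)
env.goto([0.45,0.20,0.30],[180,0,-90])
p=look("w3",[]); masks(p,L)
env.goto([0.44,-0.30,0.30],[180,0,-90])
p=look("w4",[]); masks(p,B); board(p)
env.goto([0.44,-0.19,0.30],[180,0,90])
p=look("w5",[]); masks(p,B); board(p)
print(env.read_state()["clock"])
cv2.imwrite("pics/m1.png",np.vstack([cv2.imread("pics/w3.png")[:300],cv2.imread("pics/w4.png")[:300]]))
E
```

```text
spacer_centre 0.84 [0.4672 0.2061] 0.97
retaining_ring_centre 0.87 [0.4227 0.1205] 0.99
stand_centre 0.62 [0.5332 0.2702] 0.98
w3 [0.4496 0.1233 0.5008] [-1.6030e+01  3.0000e-02 -1.7995e+02] 390.0248566182872
spacer_centre 0.9 [0.4676 0.2072] 0.86
retaining_ring_centre 0.69 [0.4223 0.1207] 0.99
stand_centre 0.67 [0.5314 0.2705] 0.97
w4 [ 0.44   -0.376   0.5008] [-1.6040e+01  4.0000e-02 -1.7989e+02] 390.0248566182872
lens_centre 0.7 [ 0.4506 -0.33  ] 0.96
eyecup_centre 0.78 [ 0.3772 -0.2748] 0.93Traceback (most recent call last):
  File "<stdin>", line 7, in <module>
  File "h.py", line 36, in board
    m=cv2.morphologyEx(m,cv2.MORPH_OPEN,np.ones((5,5))); n,l,s,_=cv2.connectedComponentsWithStats(m); i=1+np.argmax(s[1:,4])
                                                                                                          ~~~~~~~~~^^^^^^^^^
    return _wrapfunc(a, 'argmax', axis=axis, out=out, **kwds)
    return bound(*args, **kwds)
ValueError: attempt to get argmax of an empty sequence
```

Run:
```python
from h import *
for n,pos in (("w1",0),("w4",0)):
    im=cv2.imread(f"pics/{n}.png"); hsv=cv2.cvtColor(im,cv2.COLOR_BGR2HSV)
    if n=="w1":
        for u,v in [(295,190),(360,105),(410,80),(370,90)]: print(hsv[v,u])
    m=cv2.inRange(hsv,(5,120,60),(20,255,255)); m[290:]=0
    m=cv2.morphologyEx(m,cv2.MORPH_OPEN,np.ones((3,3)));k,l,s,_=cv2.connectedComponentsWithStats(m); print(n,s[1:][s[1:,4]>300])
```

```text
[ 12 136 176]
[ 13 152 193]
[ 13 143 203]
[ 12 131 127]
w1 [[ 279   46  140  177 7107]
 [ 139   90   55  105  655]]
w4 [[506 227  27  55 725]
 [305 257  26  33 478]]
```

View pics/w4.png

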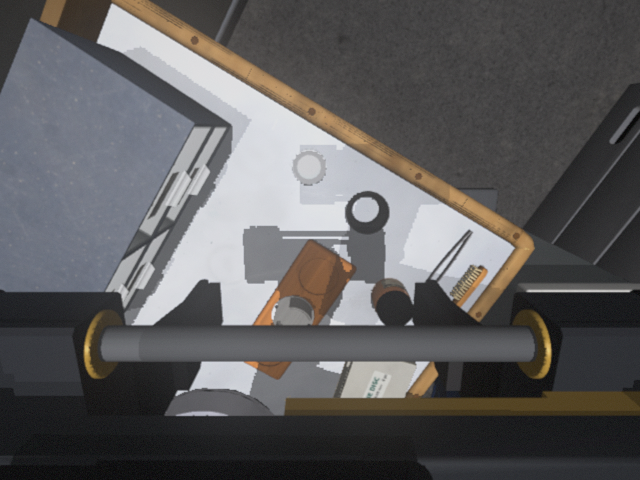

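Wrist 4 (up = −y): lens at (310,167), eyecup at (367,212), and the board partly hidden behind the gripper at (310,300). I'll take two opposed board views with a wider colour range.

```bash
sed -i 's/(5,170,60),(18,255,255))/(5,105,50),(20,255,255)); m[288:]=0/; s/np.ones((5,5))); n,l/np.ones((3,3))); n,l/; s/r=cv2.minAreaRect(P); print("board",r)/r=cv2.minAreaRect(P); print("board",r); return l==i/' h.py
python3 - <<'E'
from h import *
import pickle
Rs=[]
for y,yaw,n in ((-0.03,-90,"b1"),(-0.19,90,"b2")):
    env.goto([0.44,y,0.30],[180,0,yaw]); p=look(n,[]); pickle.dump(p,open(n+".pkl","wb"))
    m=board(p)
    im=p["image"].copy(); c,_=cv2.findContours(m.astype(np.uint8),0,1); cv2.drawContours(im,c,-1,(0,255,0),1); Rs.append(cv2.resize(im[:290,180:480],(400,387)))
    if yaw==90: masks(p,["lens_centre","eyecup_centre"])
cv2.imwrite("pics/m2.png",np.hstack(Rs)); print(env.read_state()["clock"])
E
```

```text
b1 [ 0.4397 -0.1069  0.5009] [-1.6020e+01  4.0000e-02 -1.7996e+02] 390.0248566182872
board ((0.47374245524406433, -0.12907615303993225), (0.20401756465435028, 0.0751209408044815), 57.62483215332031)
b2 [ 0.4396 -0.1152  0.5008] [-16.06  -0.03   0.05] 390.0248566182872
board ((0.4737744927406311, -0.1287859082221985), (0.2039181888103485, 0.07549194246530533), 57.66571044921875)
lens_centre 0.98 [ 0.4516 -0.3314] 0.94
eyecup_centre 0.76 [ 0.3785 -0.2755] 0.93
17.2667
```

View pics/m2.png

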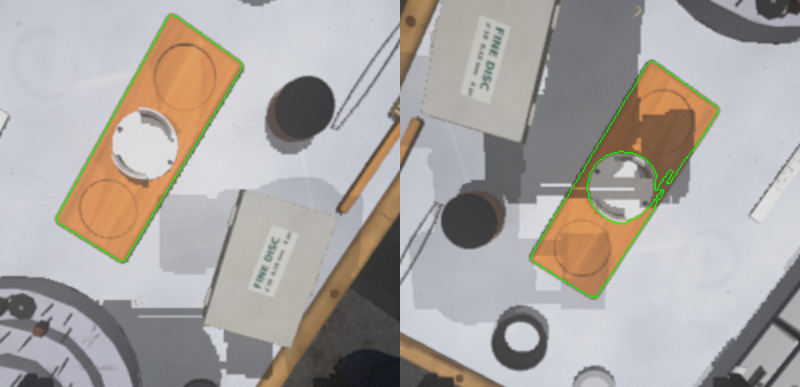

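Run:
```python
from h import *
import pickle
from scipy.ndimage import map_coordinates
c0=np.array([.4738,-.1289]); th=np.radians(-32.35); ex=np.array([np.cos(th),np.sin(th)]); ey=np.array([-np.sin(th),np.cos(th)])
for n in ("b1","b2"):
    p=pickle.load(open(n+".pkl","rb")); g=cv2.GaussianBlur(cv2.cvtColor(p["image"],cv2.COLOR_BGR2GRAY),(0,0),.8).astype(float)
    def prof(c,r,z,ang):
        a=th+ang; P=np.c_[c[0]+r*np.cos(a),c[1]+r*np.sin(a),np.full(len(a),z)]
        uv=np.array([proj(p,q) for q in P]); return map_coordinates(g,[uv[:,1],uv[:,0]],order=1)
    full=np.linspace(0,2*np.pi,90); wall=np.r_[np.radians(np.linspace(50,130,30)),np.radians(np.linspace(230,310,30))]
    for nm,s,rs,z,ang in (("left",.066,(.026,),.012,full),("right",-.066,(.026,),.012,full),("tube",0,(.028,),.046,wall)):
        best=[]
        for dx in np.arange(-6,6.1,.5):
            for dy in np.arange(-6,6.1,.5):
                c=c0+ey*s+ex*dx/1e3+ey*dy/1e3
                if nm=="tube": sc=np.mean(np.minimum(np.abs(prof(c,.0268,z,ang)-prof(c,.0295,z,ang)),40))
                else: sc=np.mean(np.minimum(np.maximum(.5*(prof(c,.0285,z,ang)+prof(c,.0235,z,ang))-prof(c,.026,z,ang),-5),25))
                best.append((sc,dx,dy))
        best.sort(reverse=True); b=np.array(best[:6]); print(n,nm,"best",best[0],"top6 mean",b[:,1:].mean(0).round(2),"p99 score",round(best[30][0],2))
```

```text
b1 left best (np.float64(11.845512006490127), np.float64(0.5), np.float64(0.0)) top6 mean [ 0.42 -0.08] p99 score 6.5
b1 right best (np.float64(14.544201270828582), np.float64(0.0), np.float64(0.0)) top6 mean [0.25 0.  ] p99 score 8.02
b1 tube best (np.float64(30.468613541955325), np.float64(0.5), np.float64(-0.5)) top6 mean [-0.25 -0.17] p99 score 27.66
b2 left best (np.float64(9.523984228471285), np.float64(0.5), np.float64(0.0)) top6 mean [ 0.42 -0.08] p99 score 5.96
b2 right best (np.float64(10.336626312672005), np.float64(0.0), np.float64(0.0)) top6 mean [0.08 0.08] p99 score 5.88
b2 tube best (np.float64(23.10494621999163), np.float64(-3.0), np.float64(2.5)) top6 mean [-3.25  2.67] p99 score 21.02
```

The board fit agrees across both views: centre (0.4738, −0.1289), yaw −32.35°, recesses at ±66 mm along its y axis. I'll start with the spacer.

```bash
cat >> h.py <<'E'
C0=np.array([.4738,-.1289]); TH=np.radians(-32.35); EX=np.array([np.cos(TH),np.sin(TH)]); EY=np.array([-np.sin(TH),np.cos(TH)])
TUBE=C0+EX*.0002; LEFT=C0+EY*.066+EX*.0003; RIGHT=C0-EY*.066+EX*.0001; BY=-122.35
def st(t):
    s=env.read_state(); print(t,"t",round(s["clock"],1),"pos",np.round(s["position"],4),"op",round(s["opening"]*87,1),"ff",round(s["finger_force"],1),"F",np.round(s["force"],1))
def pick(xy,z,yaw,op,f,lift=.2):
    env.gripper_to(op/.087 if op<1 else op/87)
    env.goto([*xy,.13],[180,0,yaw])
    env.move_straight([*xy,z+.03],rate=.2)
    print("touch",env.move_straight([*xy,z],rate=.06,force_limit=6)); st("at")
    env.gripper_to(0,f); st("grip")
    env.move_straight([*xy,lift],rate=.25); st("lift")
def place(xy,z,op,top=.06,lim=6):
    env.goto([*xy,.16],[180,0,BY])
    env.move_straight([*xy,z+top],rate=.2)
    print("touch",env.move_straight([*xy,z],rate=.05,force_limit=lim)); st("down")
def release(op,up=.2):
    env.gripper_to(op/87); st("open")
    p=env.read_state()["position"]; env.move_straight([p[0],p[1],up],rate=.2)
E
python3 - <<'E'
from h import *
env.move_straight([.44,-.19,.31])
pick([.4674,.2067],.002,-45,62,20)
place(TUBE,.017,54,top=.04)
p=env.grab_frame("scene"); cv2.imwrite("pics/s1.png",cv2.resize(p["image"][200:340,270:450],(720,560)))
E
```

```text
touch False
at t 22.2 pos [0.4675 0.2067 0.0018] op 62.0 ff 0.0 F [-0.2  0.1 -0.3]
grip t 23.4 pos [0.4674 0.2067 0.002 ] op 0.4 ff 0.0 F [-0.3 -0.5  0.1]
lift t 24.3 pos [0.4664 0.2062 0.1986] op 0.6 ff 0.0 F [-0.   0.5  0.4]
touch False
down t 27.2 pos [ 0.4742 -0.129   0.0172] op 0.5 ff 0.0 F [-0.4 -0.  -0.5]
```

View pics/s1.png

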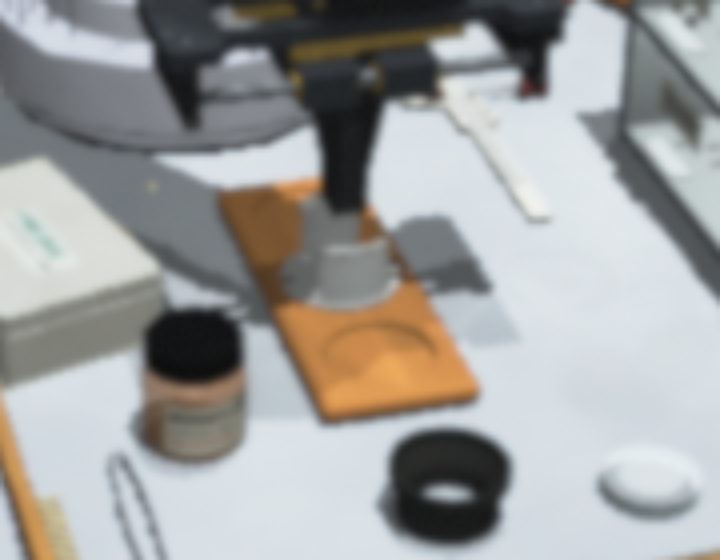

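The scene shows the shut gripper standing in the tube, empty: the spacer was missed. I'll look at where it is now.

Run:
```python
from h import *
env.move_straight([*TUBE,.2],rate=.25)
env.goto([0.46,0.17,0.25],[180,0,90])
p=look("w6",[]); masks(p,["spacer_centre","retaining_ring_centre","stand_centre"]); st("")
```

```text
w6 [0.4597 0.2447 0.4506] [-1.607e+01 -1.000e-02  1.000e-02] 390.0248566182872
spacer_centre 0.79 [0.4669 0.2062] 0.97
retaining_ring_centre 0.81 [0.4233 0.1194] 0.88
stand_centre 0.61 [0.5323 0.2704] 0.96
 t 31.0 pos [0.4601 0.1698 0.25  ] op 0.4 ff 0.0 F [-0.1  0.1  0.8]
```

View pics/w6.png

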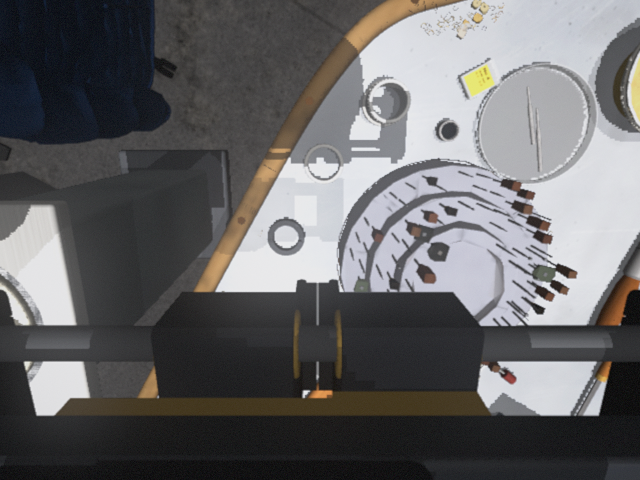

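Wrist 6: the spacer at (323,162) has not moved, so the fingers closed above it. I'll check the fingertip height against the scene view of the gripper in the tube.

Run:
```python
from h import *
p=env.grab_frame("scene")
for z in (.0,.015,.017,.03,.046,.06,.08): 
    u,v=proj(p,[*TUBE,z]); print(z,"crop",round((u-270)*4),round((v-200)*4))
for nm,c in (("left",LEFT),("right",RIGHT)): u,v=proj(p,[*c,.012]); print(nm,(u-270)*4,(v-200)*4)
env.gripper_to(.7)
q=env.grab_frame("wrist"); 
for s in (-1,1):
  for z in (.25,.27): print("tip",s,z,proj(q,np.array([.46,.17,z])+[s*.0305,0,0]))
cv2.imwrite("pics/w7.png",q["image"])
im=p["image"]; cv2.imwrite("pics/s2.png",cv2.resize(im[60:310,190:480],(696,600)))
print([ (round((proj(p,[.46,.17,z])[0]-190)*2.4),round((proj(p,[.46,.17,z])[1]-60)*2.4)) for z in (.25,.28)])
```

```text
0.0 crop 339 298
0.015 crop 340 272
0.017 crop 340 269
0.03 crop 341 246
0.046 crop 341 218
0.06 crop 342 193
0.08 crop 343 158
left 303.3365458285698 210.5210187472337
right 379.83203397252214 350.44322052964367
tip -1 0.25 (np.float64(261.9522936754693), np.float64(270.1315755985286))
tip -1 0.27 (np.float64(256.51865281850723), np.float64(284.18918664900434))
tip 1 0.25 (np.float64(373.30291057957834), np.float64(270.18749981736283))
tip 1 0.27 (np.float64(378.87557707013036), np.float64(284.247456432276))
[(129, 147), (126, 113)]
```

View pics/s2.png

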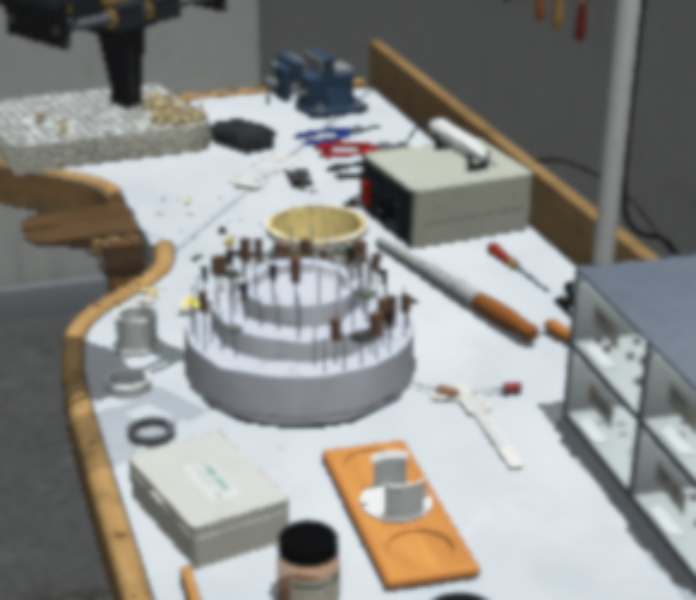

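Scene crop: the shut fingertips are at (127,104), but reported TCP height would put them at (129,147). So the real tips sit about 35 mm above the reported TCP. I'll probe that by touching the bench around the spacer before gripping.

Run:
```python
from h import *
xy=[.4672,.2065]
env.gripper_to(62/87)
env.goto([*xy,.10],[180,0,-45])
env.move_straight([*xy,.0],rate=.2)
print(env.move_straight([*xy,-.05],rate=.03,force_limit=5)); st("probe")
z=env.read_state()["position"][2]
env.move_straight([*xy,z+.002],rate=.05); st("up")
env.gripper_to(0,20); st("grip")
p=env.grab_frame("scene"); cv2.imwrite("pics/s3.png",cv2.resize(p["image"][130:300,200:400],(706,600)))
```

```text
True
probe t 36.4 pos [ 0.4671  0.2064 -0.0377] op 62.2 ff 2.7 F [-0.8  0.1  4.8]
up t 36.6 pos [ 0.4673  0.2066 -0.0358] op 62.0 ff 0.0 F [-0.3 -0.6 -0.9]
grip t 37.1 pos [ 0.4671  0.2064 -0.0359] op 43.0 ff 20.0 F [ 0.4 -0.1 -0.9]
```

View pics/s3.png

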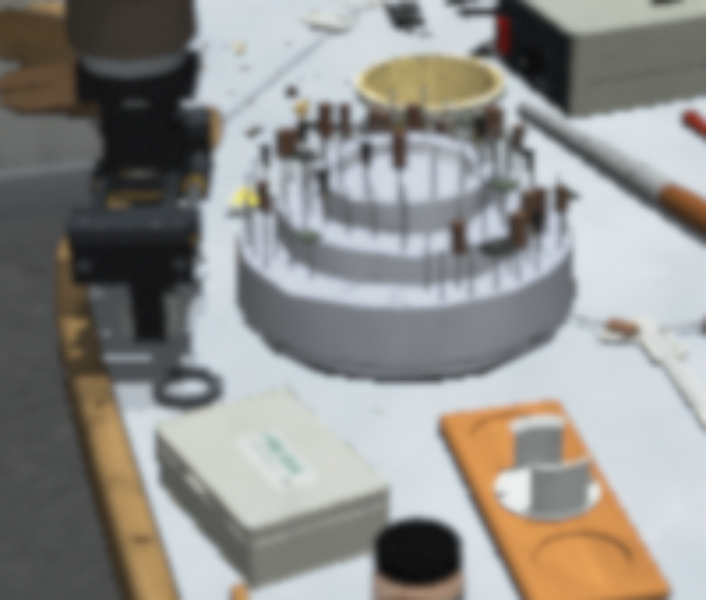

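The spacer is gripped (43 mm opening, 20 N). The tips touch the bench at a reported z of −0.0377, so I'll apply that offset and place the spacer.

```bash
python3 - <<'E'
s=open('h.py').read()
i=s.index("def st(t)")
s=s[:i]+'''Z0=-.0377   # reported z with the finger tips on the bench
def st(t):
    s=env.read_state(); print(t,"t",round(s["clock"],1),"pos",np.round(s["position"][:2],4),"tip",round(s["position"][2]-Z0,4),"op",round(s["opening"]*87,1),"ff",round(s["finger_force"],1),"F",np.round(s["force"],1))
def line(xy,h,rate,lim=None): return env.move_straight([*xy,h+Z0],rate=rate,force_limit=lim)
def pick(xy,h,yaw,op,f,lift=.16):
    env.gripper_to(op/87)
    env.goto([*xy,.12+Z0],[180,0,yaw])
    line(xy,h+.02,.2); print("touch",line(xy,h,.06,6))
    env.gripper_to(0,f); st("grip")
    line(xy,lift,.25); st("lift")
def place(xy,h,top=.045,lim=6):
    env.goto([*xy,.14+Z0],[180,0,BY])
    line(xy,h+top,.2); print("touch",line(xy,h,.05,lim)); st("down")
def release(op,up=.13):
    env.gripper_to(op/87); st("open"); p=env.read_state()["position"]; line(p[:2],up,.2)
'''
open('h.py','w').write(s)
E
python3 - <<'E'
from h import *
xy=[.4672,.2065]
line(xy,.16,.25); st("lift")
place(TUBE,.0165)
p=env.grab_frame("scene"); cv2.imwrite("pics/s4.png",cv2.resize(p["image"][200:320,280:440],(800,600)))
E
```

```text
lift t 38.0 pos [0.4661 0.2059] tip 0.1588 op 42.9 ff 20.0 F [-0.4  0.2 -0.9]
touch True
down t 40.6 pos [ 0.4732 -0.1291] tip 0.0168 op 43.1 ff 20.0 F [-1.7  1.1  4.3]
```

View pics/s4.png

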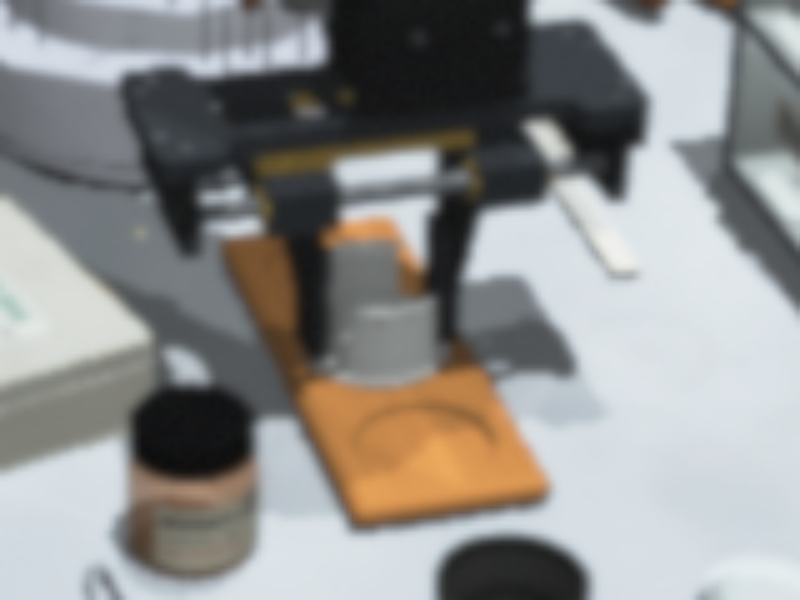

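The fingers straddle the tube and the spacer stopped on the floor at the expected height (tip 16.8 mm). I'll release it and fetch the lens.

Run:
```python
from h import *
release(54)
pick([.451,-.3307],.002,-32.35,62,15)
place(TUBE,.0282)
```

```text
open t 41.2 pos [ 0.4723 -0.1291] tip 0.016 op 53.5 ff 0.0 F [0.4 0.5 0.1]
touch False
grip t 45.8 pos [ 0.4512 -0.3308] tip 0.0022 op 43.2 ff 15.0 F [0.1 0.2 1.5]
lift t 46.5 pos [ 0.4498 -0.3299] tip 0.1585 op 43.1 ff 15.0 F [-0.8  0.  -1.8]
touch True
down t 49.6 pos [ 0.4732 -0.129 ] tip 0.029 op 43.1 ff 15.0 F [-1.   1.4  4.3]
```

Run:
```python
from h import *
release(54)
p=env.grab_frame("scene"); cv2.imwrite("pics/s5a.png",p["image"])
pick([.4227,.1203],.002,-8,62,20)
place(TUBE,.0372)
```

```text
open t 50.1 pos [ 0.4723 -0.129 ] tip 0.0283 op 53.5 ff 0.0 F [-0.8  0.2 -1.2]
touch False
grip t 54.2 pos [0.4229 0.1205] tip 0.0022 op 42.8 ff 20.0 F [-0.3 -0.1  1.8]
lift t 55.0 pos [0.4215 0.1197] tip 0.1587 op 43.1 ff 20.0 F [-0.1 -0.3 -1.3]
touch True
down t 57.6 pos [ 0.4733 -0.1291] tip 0.0382 op 42.8 ff 20.0 F [-2.   0.9  5.4]
```

```bash
sed -i 's/lim=6):/lim=6,hi=.14):/; s/\.14+Z0\]/hi+Z0]/' h.py
python3 - <<'E'
from h import *
release(54)
pick([.5323,.2703],.012,-76,64,30,lift=.21)
place(LEFT,.0202,hi=.2)
p=env.grab_frame("scene"); cv2.imwrite("pics/s6.png",cv2.resize(p["image"][200:320,280:440],(800,600)))
E
```

```text
open t 58.1 pos [ 0.4724 -0.1291] tip 0.0374 op 54.1 ff 0.0 F [-0.1  0.5 -0.7]
touch False
grip t 62.4 pos [0.5324 0.2704] tip 0.0122 op 41.0 ff 29.9 F [-0.5  0.7  1.5]
lift t 63.3 pos [0.5311 0.2697] tip 0.2082 op 41.0 ff 29.9 F [ 0.4  0.2 -0.7]
touch True
down t 66.3 pos [ 0.5086 -0.0735] tip 0.0211 op 40.8 ff 29.9 F [-0.8  0.   3.8]
```

View pics/s6.png

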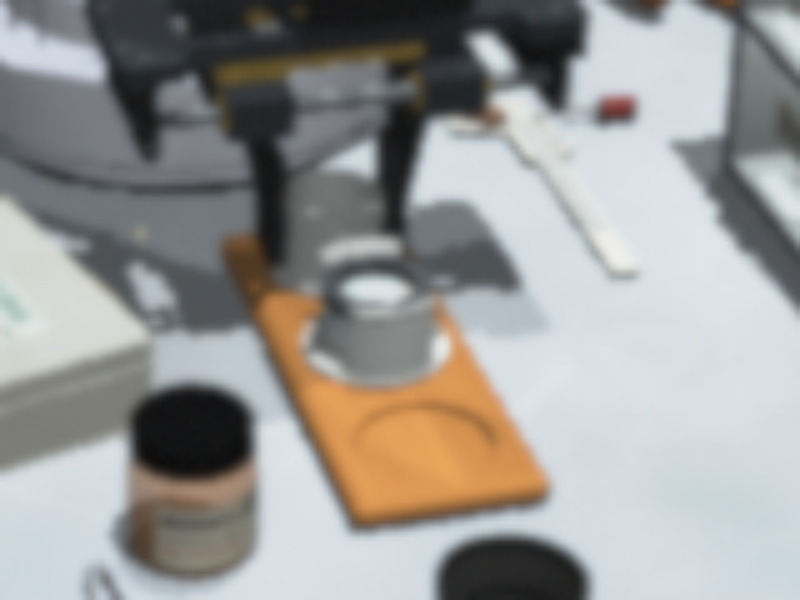

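The ring lies flat in the tube with the lens dome showing at (375,290), and the stand bottomed at tip 21.1 mm, which is the recess floor. Now the eyecup.

Run:
```python
from h import *
release(56)
pick([.378,-.2752],.012,BY,70,20)
place(RIGHT,.0202,top=.05)
s=env.read_state()["position"][2]-Z0
if abs(s-.0211)<.0012:
    release(68,up=.25)
    env.goto([.44,-.19,.30],[180,0,90]); p=look("w8",[]); st("")
    cv2.imwrite("pics/w8c.png",cv2.resize(p["image"][40:230,240:460],(695,600)))
```

```text
open t 67.0 pos [ 0.5075 -0.0735] tip 0.0204 op 55.7 ff 0.0 F [ 0.7  0.1 -0.3]
touch False
grip t 70.7 pos [ 0.3782 -0.2753] tip 0.0122 op 53.2 ff 20.0 F [-0.3 -0.1  1.5]
lift t 71.5 pos [ 0.3769 -0.2746] tip 0.1588 op 53.1 ff 20.0 F [-1.1  0.4 -0.1]
touch True
down t 73.4 pos [ 0.4379 -0.1846] tip 0.0212 op 53.1 ff 20.0 F [-0.9  0.9  4.9]
open t 74.0 pos [ 0.437  -0.1846] tip 0.0204 op 68.1 ff 0.0 F [-0.2  0.3  0.1]
w8 [ 0.4396 -0.1151  0.5005] [-16.05  -0.     0.06] 390.0248566182872
 t 77.6 pos [ 0.4399 -0.19  ] tip 0.3375 op 68.2 ff 0.0 F [-0.5  0.2 -0.2]
```

View pics/w8c.png

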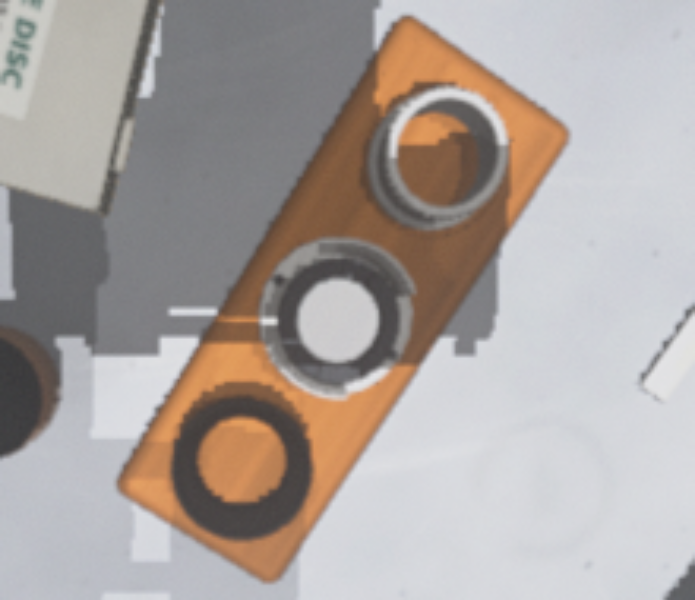

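From above: the stand is in the left recess (440,155), the ring over the lens is flat in the tube (338,318), and the eyecup is in the right recess (243,465). I'll check the centres numerically, then hand in.

Run:
```python
from h import *
p=env.grab_frame("wrist")
for k,c in (("stand_centre",LEFT),("eyecup_centre",RIGHT)):
    for d in env.trace(p,k)[:1]:
        q,a=fit(p,d["mask"],SH[k],.009); print(k,round(d["score"],2),"offset mm",((q-c)*1e3).round(1),a)
for d in env.trace(p,"retaining_ring_centre")[:1]:
    q,a=fit(p,d["mask"],[(.022,.008)],.036); print("ring",d["score"],((q-TUBE)*1e3).round(1),a)
print(env.search_frame(p,"jar_centre")[:1])
r=env.close_job(); print(r)
```

```text
stand_centre 0.96 offset mm [ 0.2 -0.4] 0.96
eyecup_centre 0.56 offset mm [-0.1 -0.7] 0.98
ring 0.61 [-0.4 -1.1] 0.99
[{'xyz': [0.3453, -0.1513, 0.0586], 'score': 0.91}]
the job is handed in; nothing more can be done
None
```

The job is handed in at about 78 s of the 125 s: spacer, lens and ring are stacked flat in the tube, the stand is seated in the left recess and the eyecup in the right, all within about 1 mm of centre, and the flux jar was not moved; the first spacer grasp missed without moving it, because the real fingertips sit about 38 mm above the reported TCP, and I corrected for that.

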